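Nudge the drill-jig plate onto its locating pins

ROBOT

A 6-joint arm with a two-finger parallel gripper is mounted at the origin on a cart in front of the work surface, level with it; the furniture and walls round the work are solid. World frame = base frame: x ahead of the robot, y to its left, z up, the work surface at z = 0. Lengths are in m, angles in rad, forces in N, time in s.
With the tool pointing down it reaches from about 0.2 to 0.875 m from the base axis. Payload 3.4 kg.
Tool frame: the origin (TCP) lies between the finger pads; the fingertips stand 25 mm ahead of it and the grasp point (between the pads) lies 6 mm ahead of it (r.nose_length is the z of the fingertips in the tool frame, in m); z points along the fingers, x is the direction in which the jaws open and shut, and the axes are right-handed (so a half turn about z gives the same grasp; the last joint's range is limited). The gripper opens to 94 mm and grips with 3 to 60 N. Pads are 16 mm wide; open, the fingers measure 119 mm over their backs; the gripper's body (75 mm by 177 mm) begins 78 mm behind the grasp point.
Start: joints at [-1.41, 0.276, 1.505, -0, 1.361, -0.121], TCP at [0.16, -0.552, 0.23] pointing down, gripper open.
Joint ranges: [-2.89, 2.89], [-0.75, 2.08], [0.22, 2.7], [-1.18, 4.32], [0.11, 2.71], [-2.7, 2.7]. Speed limits (rad/s): [2.57, 2.57, 3.14, 3.14, 3.14, 3.14].

INTERFACE

Orientations are given as a unit quaternion [w, x, y, z].
In Python, from plant import r, gripper_to, inverse_kinematics, vision, models, telemetry gives the robot as it stands. Calls block until the motion is done:
- r.move_to(position, orientation): joint-space move of the TCP to a pose.
- r.move_l(position, rot=None, vel=0.15, guard=None): straight line of the TCP; rot=None keeps the orientation; vel is the mean speed in m/s. With guard (N) it stops when the force on the tool has changed by that much, and returns True; else False.
- r.movej(angles): joint-space move.
- gripper_to(opening, f_grip=None): finger opening in m; f_grip is the grip in N (None keeps the last); returns when the fingers have stopped.
- r.hold(seconds).
- inverse_kinematics(position, orientation): joint angles nearest the present ones, or None.
- vision.snapshot(name): name is "side" or "top"; returns the picture (480x640x3 uint8, red, green, blue); there is no depth.
- vision.get_calibration(name): a dict with "fx", "fy", "cx", "cy" (pixels), "D" ([k1, k2, p1, p2, k3] as OpenCV has them; the pictures are not rectified), "position" and "orientation" of the camera in the world. Camera axes: x right, y down, z forward; pixel columns grow to the right and rows downward; lengths in m; the calibration is good to about 2 mm. A picture is of the moment at which its call begins. get_calibration takes no time and is no camera call.
A pose or a line that the arm cannot do raises r.PlanningError and nothing moves.
- r.sign_off(): hands the job in, once; it reports no verdict.
Trained networks look in the newest picture that a camera, given by its name, has taken for a name from the list of things; names that differ only in an ending like _2 or _b are one class to them, and where a whole thing is asked for, a point or a joint stands for the part that bears it (a point fixed in the world has none). Each returns a list of dicts, best first, with "score" (0 to 1); they miss things now and then, are a little off and sometimes report something else, mostly with a low value. They report only what shows in the picture. A call takes as long as a camera call. They do not tell look-alikes from the thing itself.
- models.boxes_of(thing, camera): "at" ([x, y, z] in m, in world coordinates, good to about 4 mm: the middle of the surface that is visible of it).
- models.regions_of(thing, camera): "pixels" (480x640 bool, what is visible of it).
- models.mark_of(thing, camera): "at" ([x, y, z] in m, in world coordinates, good to about 4 mm: a listed point, or the origin of a listed thing).
Readings, each from a call of its own:
- telemetry.current_t(): time.
- telemetry.current_joints(): joint angles.
- telemetry.current_dq(): joint speeds.
- telemetry.current_joint_efforts(): joint torques, N m.
- telemetry.current_ee_pos(): TCP position.
- telemetry.current_tool_rot(): TCP orientation.
- telemetry.current_wrist_force(): force on the tool from outside, world axes, zero at the start.
- telemetry.current_torque(): the same for the moment, N m.
- telemetry.current_opening(): finger opening in m.
Only numpy, scipy, OpenCV 4.12 (cv2) and the standard library are available. Lean on these libraries where they do the work, as an engineer would, in place of code of your own. Each camera call takes 0.05 s, during which the arm holds its last target.

TASK

The flat metal jig plate lies askew on the raised loading ledge of the fixture. Without picking it up, nudge it sideways with the fingertips (the fence along the ledge's left edge will square it up) and slide it off the ledge until both its holes drop over the two locating pins and it lies flat on the fixture base, pins showing through (press it down if it hangs on their noses); then move clear. Leave the bearing, nut, solder reel and caliper lying around it where they are.

Things in the scene. Friction and masses are not known exactly. Their poses are not given: they have to be found in the camera images.
- fixture: Metal fixture fixed to the worktop. Origin on the worktop midway between its two pins; x points from the loading ledge to the pins (roughly away from the robot), y left, z up. In this frame it spans x -203 to +62 mm, y -100 to +70 mm; the grey base plate's top is at z = 12 mm.
- ledge_end (a point): Middle of the end of the loading ledge, on its top: fixture frame (-73, 0, 26) mm. The flat ledge spans x -203 to -73 mm over the full width, its top at z = 26 mm, and ends here in a 14 mm step down to the base. The pins lie 73 mm further on.
- fence (a point): Point on the fence's inner face, fixture frame (-114, +56, 31) mm. The fence is a low bar along x on the left of the ledge, x -203 to -25 mm, face at y = +56 mm, top at z = 36 mm. A plate held against it has y = +1 mm, near enough for the pins' noses to take it.
- pin_left (a point): Top of the left pin, fixture frame (0, +40, 25) mm. Each pin is 10 mm in diameter up to z = 18 mm, then tapers to a 3 mm blunt nose at z = 25 mm, 1 mm below the ledge's top: the plate rides over the noses until its holes come over them.
- pin_right (a point): Top of the right locating pin, in the fixture frame (0, -40, 25) mm; the same shape.
- plate: Loose flat aluminium plate, 120 x 110 x 10 mm, 0.25 to 0.5 kg. Origin on its underside midway between its two holes; x forward, y left. Spans x -70 to +50 mm, y -55 to +55 mm. Starts on the ledge, off the fence, turned up to 0.2 rad. Seated, its frame is parallel to the fixture's, origin 12 mm above the fixture's, top 4 mm below the ledge's, rear edge 3 mm past the step.
- hole_left (a point): Centre of the plate's left through hole, 12 mm in diameter, at the underside: plate frame (0, +40, 0) mm. (The two smaller flush steel drill bushes on the plate's centre line are not locating holes.)
- hole_right (a point): Centre of the plate's right through hole, 12 mm in diameter, at the underside: plate frame (0, -40, 0) mm.
- caliper: Bystander: vernier caliper, 230 x 73 x 9 mm, lying flat on the worktop to the left of the fence. Origin under its middle.
- bearing: Bystander: ball bearing, 52 mm across, 15 mm high, on the worktop to the right of the fixture. Origin under its middle.
- nut: Bystander: steel hexagon nut, 34 mm across, 16 mm high, on the worktop to the right of the loading ledge. Origin under its middle.
- solder_reel: Bystander: reel of solder wire, 56 mm across, 32 mm high, standing on the worktop to the left of the pins. Origin under its middle.
Mind the look-alikes: they are no part of the job. Several things have the shape of the plate; the one meant has the colours described above.

How it is judged:
By the outcome, as a careful person would: the job done as asked, in the order asked, and still so for the second after the job is handed in, with the robot touching nothing.
It also fails if it takes over 64 s, if anything falls off the work surface, if the arm or the gripper's body presses on something with over 40 N, if the wrist force passes 120 N, or if a joint passes its speed limit or range.

## Working session

There is one attempt and no reset: what is moved stays moved. The work goes in short steps, each a Python script; the robot and the scene stay as the last script left them, time stands still between calls to the robot, and variables do not carry over. Pictures are saved under pics/ and viewed, and the job is handed in when it is done.

```bash
ls; mkdir -p pics; python3 - <<'E'
from plant import r, gripper_to, inverse_kinematics, vision, models, telemetry
import cv2
for c in ("top","side"):
    im=vision.snapshot(c); cv2.imwrite(f"pics/{c}0.png",im[:,:,::-1])
    k=vision.get_calibration(c); print(c,k)
    for t in ("fixture","plate","ledge_end","fence","pin_left","pin_right","hole_left","hole_right"):
        print(t,[(round(d["score"],2),[round(float(x),4) for x in d["at"]]) for d in models.mark_of(t,c)[:4]])
print(telemetry.current_t(), telemetry.current_tool_rot(), r.nose_length)
E
```

```text
pics
top {'fx': 494.84640706375785, 'fy': 494.84640706375785, 'cx': 318.37718727837665, 'cy': 245.52543914123993, 'D': array([-0.11982099,  0.        ,  0.        ,  0.        ,  0.        ]), 'position': array([0.56079804, 0.08276257, 0.94556562]), 'orientation': array([ 0.04077555, -0.69766305,  0.71499659, -0.01958315])}
fixture [(0.76, [0.6724, 0.113, 0.0015]), (0.46, [0.5962, 0.0205, 0.0322])]
plate [(0.71, [0.4894, 0.3846, 0.0001]), (0.7, [0.5998, -0.1992, 0.0026]), (0.68, [0.5801, 0.0554, 0.0265])]
ledge_end [(0.86, [0.6029, 0.0902, 0.0253]), (0.28, [0.5479, 0.1367, 0.0297])]
fence [(0.71, [0.5487, 0.1345, 0.0299]), (0.71, [0.606, 0.0928, 0.0284])]
pin_left [(0.84, [0.6625, 0.1458, 0.0214])]
pin_right [(0.69, [0.6851, 0.0732, 0.021])]
hole_left [(0.95, [0.5645, 0.0938, 0.024]), (0.94, [0.5741, -0.2313, -0.0025]), (0.7, [0.4867, 0.3522, 0.0026]), (0.22, [0.5951, 0.0187, 0.0306])]
hole_right [(0.9, [0.4807, 0.4291, 0.0011]), (0.78, [0.598, 0.0239, 0.0319]), (0.57, [0.6203, -0.167, -0.0004])]
side {'fx': 515.5447881721446, 'fy': 515.5447881721446, 'cx': 312.93865824330476, 'cy': 
[... 230 characters left out ...]
ture [(0.59, [0.6709, 0.1079, -0.0029])]
plate [(0.96, [0.6004, -0.1992, -0.0009]), (0.87, [0.5808, 0.0587, 0.0275]), (0.84, [0.4906, 0.3828, 0.0017])]
ledge_end [(0.88, [0.6055, 0.0874, 0.0275])]
fence [(0.94, [0.5515, 0.1342, 0.0304])]
pin_left [(0.89, [0.6621, 0.1502, 0.0206])]
pin_right [(0.65, [0.6809, 0.0696, 0.0252]), (0.32, [0.5567, -0.0671, -0.0036])]
hole_left [(0.96, [0.5629, 0.0915, 0.0267]), (0.93, [0.5783, -0.229, 0.0029]), (0.65, [0.4869, 0.3469, 0.0002])]
hole_right [(0.91, [0.596, 0.0212, 0.0296]), (0.72, [0.6193, -0.1662, 0.0012]), (0.62, [0.4837, 0.4264, -0.0007]), (0.33, [0.7109, 0.2457, 0.0016])]
0.9 [ 3.18288277e-05  7.99405828e-01 -6.00791411e-01  4.12455325e-05] 0.025
```

View pics/top0.png

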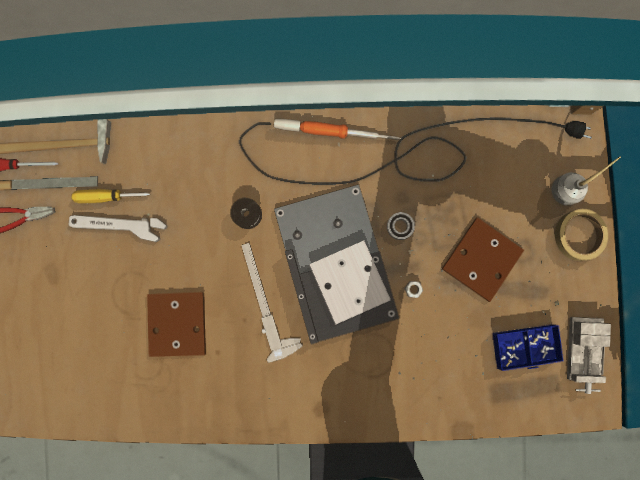

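View pics/side0.png

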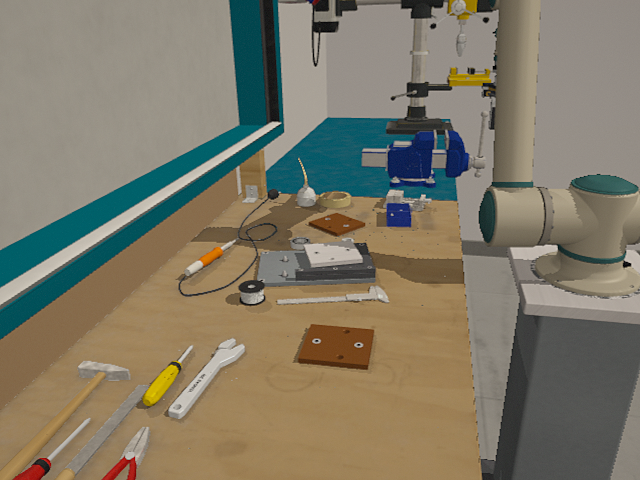

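```bash
cat > h.py <<'E'
import numpy as np, cv2
from scipy.spatial.transform import Rotation as R
def proj(k,P):
    q=k["orientation"]; Rw=R.from_quat([q[1],q[2],q[3],q[0]])
    rv=Rw.inv(); t=-rv.apply(k["position"])
    K=np.array([[k["fx"],0,k["cx"]],[0,k["fy"],k["cy"]],[0,0,1.]])
    return cv2.projectPoints(np.asarray(P,float),rv.as_rotvec(),t,K,np.asarray(k["D"]))[0][:,0]
def T(pose,P): # pose x,y,yaw ; P list mm -> world m
    P=np.asarray(P,float)/1000; c,s=np.cos(pose[2]),np.sin(pose[2])
    return np.c_[pose[0]+c*P[:,0]-s*P[:,1], pose[1]+s*P[:,0]+c*P[:,1], P[:,2]]
def inv(pose,w):
    d=np.asarray(w)[:2]-np.asarray(pose)[:2]; c,s=np.cos(pose[2]),np.sin(pose[2])
    return 1000*np.array([c*d[0]+s*d[1],-s*d[0]+c*d[1]])
def rect(x0,x1,y0,y1,z): return [(x0,y0,z),(x1,y0,z),(x1,y1,z),(x0,y1,z)]
def fit(model,world):
    m=np.asarray(model,float)[:,:2]/1000; w=np.asarray(world)[:,:2]
    mc,wc=m.mean(0),w.mean(0); a=m-mc;b=w-wc
    yaw=np.arctan2((a[:,0]*b[:,1]-a[:,1]*b[:,0]).sum(),(a*b).sum())
    c,s=np.cos(yaw),np.sin(yaw); return np.array([*(wc-np.array([[c,-s],[s,c]])@mc),yaw])
def overlay(im,k,FX,PL,box,name,s=4,zp=26):
    im=im[:,:,::-1].copy(); x0,y0,x1,y1=box
    im=cv2.resize(im[y0:y1,x0:x1],None,fx=s,fy=s,interpolation=cv2.INTER_CUBIC)
    def poly(pose,P,col):
        p=((proj(k,T(pose,P))-[x0,y0]+.5)*s).astype(np.int32); cv2.polylines(im,[p],True,col,1)
    def circ(pose,c,rad,z,col):
        a=np.linspace(0,6.28,24); poly(pose,[(c[0]+rad*np.cos(t),c[1]+rad*np.sin(t),z) for t in a],col)
    poly(FX,rect(-203,62,-100,70,12),(0,255,0)); poly(FX,rect(-203,-73,-100,70,26),(0,255,255)); poly(FX,rect(-203,-25,56,70,36),(255,255,0))
    for y in(40,-40): circ(FX,(0,y),5,18,(0,255,0))
    if PL is not None:
        poly(PL,rect(-70,50,-55,55,zp+10),(0,0,255))
        for y in(40,-40): circ(PL,(0,y),6,zp+10,(0,0,255))
    cv2.imwrite(name,im)
E
python3 - <<'E'
from h import *; from plant import vision
FX=fit([(0,40),(0,-40),(-73,0),(-114,56)],[(.6623,.148),(.683,.0714),(.6042,.0888),(.5501,.1343)])
PL=fit([(0,40),(0,-40)],[(.5637,.0926),(.597,.0225)])
print(FX,PL,inv(FX,PL),PL[2]-FX[2]); np.save("fx.npy",FX)
for c,b,s in(("top",(260,170,425,355),3),("side",(240,220,400,320),5)):
    overlay(vision.snapshot(c),vision.get_calibration(c),FX,PL,b,f"pics/ov_{c}.png",s)
E
```

```text
[0.67368444 0.10934392 0.26471209] [0.58035    0.05755    0.44347743] [-103.63431477  -25.57060598] 0.17876534747085282
```

View pics/ov_top.png

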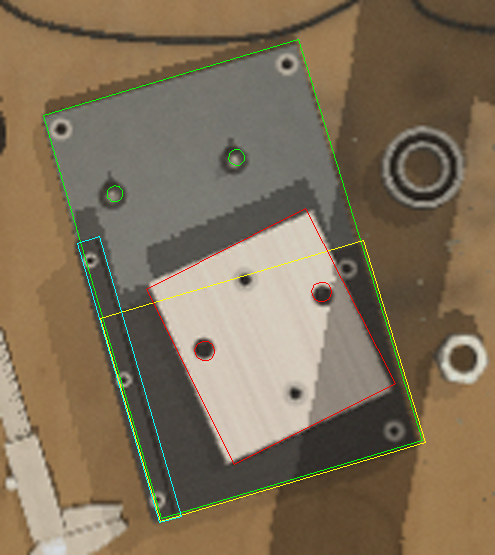

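View pics/ov_side.png

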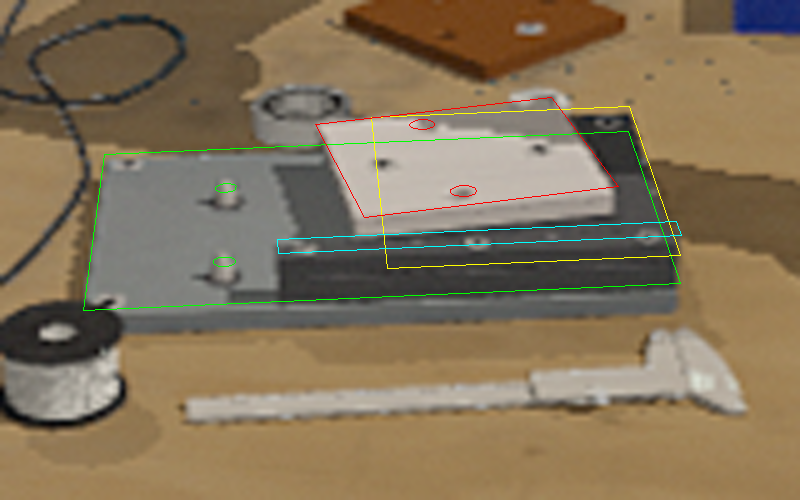

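Plate-shaped candidates in the top picture are the aluminium plate on the ledge (345,280), a brown plate (176,322) and a brown plate (482,258). The aluminium one is the one I want: the close crop shows its pale brushed surface, two holes and two bushes, and the overlay fits. It sits at fixture (-104,-26) mm, turned +0.18 rad. I'll start with the sideways nudge, using two open fingertips parallel to the fence.

```bash
cat >> h.py <<'E'
FX=np.load("fx.npy") 
def tcp(x,y,tipz): return T(FX,[(x,y,tipz+25)])[0]
def quat(rel): a=FX[2]+rel; return np.array([0,np.cos(a/2),np.sin(a/2),0])
E
python3 - <<'E'
from h import *; from plant import r, gripper_to, inverse_kinematics, vision, models, telemetry as t
for rel in (0,-np.pi,-np.pi/2,np.pi/2):
    j=inverse_kinematics(tcp(-113,-112,90),quat(rel)); print(rel,None if j is None else np.round(j,2))
q=quat(0) 
js={rel:inverse_kinematics(tcp(-113,-112,90),quat(rel)) for rel in (0,-np.pi)}
rel=min((k for k in js if js[k] is not None),key=lambda k:abs(js[k][5])); q=quat(rel); print("use",rel)
gripper_to(0.060)
r.move_to(tcp(-113,-114,90),q); f0=t.current_wrist_force()
print(r.move_l(tcp(-113,-114,30),vel=.1,guard=8)); print(t.current_wrist_force(),t.current_t())
g=r.move_l(tcp(-113,-80,30),vel=.06,guard=20); print(g,inv(FX,t.current_ee_pos()),t.current_wrist_force())
if not g:
    g=r.move_l(tcp(-113,-58,30),vel=.03,guard=12); print(g,inv(FX,t.current_ee_pos()),t.current_wrist_force())
print(t.current_t())
for c,b,s in(("top",(260,170,425,355),3),("side",(240,180,400,320),4)):
    overlay(vision.snapshot(c),vision.get_calibration(c),FX,np.array([*tcp(-103,1,0)[:2],FX[2]]),b,f"pics/n1_{c}.png",s)
E
```

```text
0 [-0.16  0.39  1.64 -0.    1.12 -0.43]
-3.141592653589793 None
-1.5707963267948966 [-0.16  0.39  1.64 -0.    1.12  1.14]
1.5707963267948966 [-0.16  0.39  1.64 -0.    1.12 -2.  ]
use 0
False
[ 0.42928388  0.6603972  -0.00523971] 4.9
False [-112.84328051  -79.30646347] [-0.49512387  0.1687921   0.06987893]
False [-113.3081743  -60.7566486] [-0.15447617 -9.12111177 -1.51223985]
6.5
```

```bash
python3 -c "
import cv2,numpy as np
a=cv2.imread('pics/n1_top.png');b=cv2.imread('pics/n1_side.png');a=cv2.resize(a,(400,448));b=cv2.resize(b,(400,350))
o=np.zeros((448,800,3),np.uint8);o[:,:400]=a;o[:350,400:]=b;cv2.imwrite('pics/n1.png',o)"
```

```text
(no output)
```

View pics/n1.png

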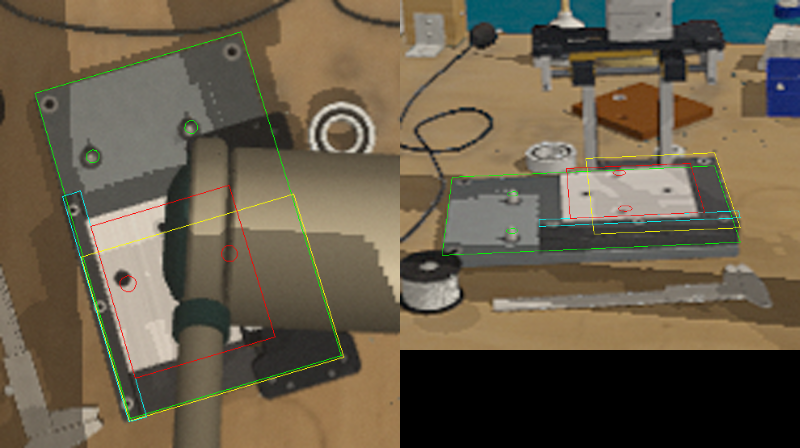

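Plate is squared against the fence (9 N contact). In the side view its left edge lies along the bar, from about (563,217) to (697,217). Next I press on the rear of its top and drag it forward, so it doesn't tip at the step.

```bash
python3 - <<'E'
from h import *; from plant import r, gripper_to, inverse_kinematics, vision, models, telemetry as t
r.move_l(tcp(-113,-72,30),vel=.08); r.move_l(tcp(-113,-72,75),vel=.15)
k=vision.get_calibration("top")
q=quat(-np.pi/2)
r.move_to(tcp(-150,1,60),q); f0=t.current_wrist_force()
g=r.move_l(tcp(-150,1,30),vel=.03,guard=6)
p=t.current_ee_pos(); z=p[2]*1000-25
print(g,"tipz",z,inv(FX,p),t.current_wrist_force()-f0)
r.hold(.2); print(t.current_wrist_force()-f0)
zt=z-1.5
r.move_l(tcp(-150,1,zt),vel=.03); print("pressed",t.current_ee_pos()[2]*1000-25,t.current_wrist_force()-f0)
r.move_l(tcp(-135,2,zt),vel=.04); print(inv(FX,t.current_ee_pos()),t.current_wrist_force()-f0,t.current_t())
np.save("press.npy",[zt,*f0])
overlay(vision.snapshot("side"),k2:=vision.get_calibration("side"),FX,np.array([*tcp(-86,1,0)[:2],FX[2]]),(240,180,400,320),"pics/d1_side.png",5)
E
```

```text
True tipz 36.26779827149692 [-150.23560604    1.06576959] [-0.61810056 -0.15506566  4.26209117]
[-0.15644812 -0.85521539  5.50869311]
pressed 36.17640594689593 [-3.93294952 -0.62393537 13.423829  ]
[-145.96584727    1.60394975] [-20.69355904  -9.49829269  30.30075634] 10.5917
```

View pics/d1_side.png

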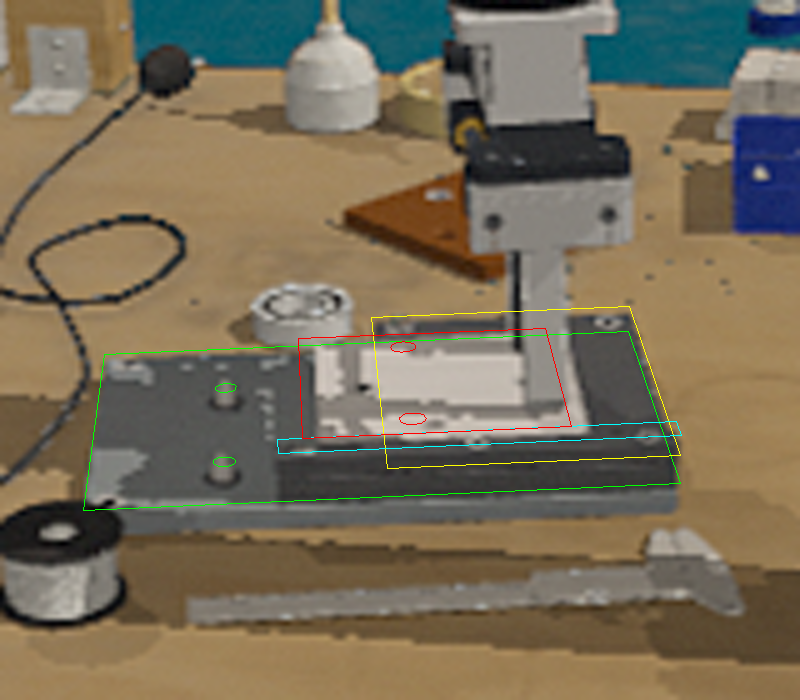

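```bash
python3 - <<'E'
from h import *; from plant import r, vision, models, telemetry as t
zt,*f0=np.load("press.npy")
r.hold(.1)
print(inv(FX,t.current_ee_pos()),t.current_ee_pos()[2]*1000-25,t.current_wrist_force()-f0,t.current_torque(),t.current_joint_efforts())
im=vision.snapshot("side")
for n in("hole_left","hole_right","plate"): print(n,[(round(d["score"],2),inv(FX,d["at"])) for d in models.mark_of(n,"side") if abs(d["at"][1]-.08)<.1])
E
```

```text
[-145.95649777    1.60010754] 36.071549954674936 [-21.01547236  -9.48221724  30.09389054] [-1.8087365   4.02141179 -0.06063722] [ 3.56917754e+00 -2.66594446e+01 -2.26471585e+01  2.93888792e+00
 -7.92809665e+00  1.59679516e-02]
hole_left [(0.68, array([-95.10524529,  45.8351359 ]))]
hole_right [(0.75, array([-94.44391555, -36.19517949]))]
plate [(0.87, array([-92.12674873,   2.54808751]))]
```

```bash
python3 - <<'E'
from h import *; from plant import r, vision, models, telemetry as t
zt,*f0=np.load("press.npy")
c,s=np.cos(FX[2]),np.sin(FX[2])
def rep(tag):
    f=t.current_wrist_force()-f0; p=t.current_ee_pos()
    print(tag,np.round(inv(FX,p),1),round(p[2]*1000-25,1),"fx %.1f fy %.1f fz %.1f"%(c*f[0]+s*f[1],-s*f[0]+c*f[1],f[2]))
    vision.snapshot("side"); 
    for n in("hole_left","hole_right"): print("   ",n,[np.round(inv(FX,d["at"]),1) for d in models.mark_of(n,"side") if abs(d["at"][1]-.08)<.1])
for dz in (1,2,3):
    r.move_l(tcp(-135,2,zt+dz),vel=.03); rep(dz)
print(t.current_t())
E
```

```text
1 [-137.4    1.9] 36.2 fx -6.4 fy 0.0 fz 11.4
    hole_left [array([-96.4,  43.4])]
    hole_right [array([-94.2, -37.4])]
2 [-134.6    2. ] 36.4 fx -1.2 fy -0.3 fz -0.7
    hole_left [array([-96.6,  43.4])]
    hole_right [array([-96.1, -37.5])]
3 [-134.9    2. ] 37.7 fx -1.4 fy -0.1 fz -0.2
    hole_left [array([-97.6,  43.4]), array([-2.6, -0.5])]
    hole_right [array([-92.9, -36.6])]
12.1417
```

Dragging from the top lost out: the fingers slipped at about 22 N sideways and 30 N down, and the plate stayed near x = -96. Instead I'll push the rear edge with the fingers tilted forward, which pushes ahead and also holds the rear down at the step.

```bash
cat >> h.py <<'E'
TH=0.4
def qt(th=TH):
    R0=R.from_euler('z',FX[2])*R.from_matrix(np.array([[0,np.cos(th),-np.sin(th)],[-1,0,0],[0,-np.sin(th),-np.cos(th)]]).T.T)
    q=R0.as_quat(); return np.array([q[3],q[0],q[1],q[2]])
# matrix columns are tool axes in fixture: x=(0,-1,0), y=(cos,0,-sin)?, z=(-sin,0,-cos)
def tcpt(xr,y,zc,th=TH,ztop=36):
    "pose with front-bottom finger corner at height zc, finger front face touching rear top edge at x=xr"
    cx=xr-(ztop-zc)*np.tan(th); C=np.array([cx-8*np.cos(th),0,zc+8*np.sin(th)])
    P=C+25*np.array([np.sin(th),0,np.cos(th)]); return T(FX,[(P[0],y,P[2])])[0]
def xr_of(p,zc_unused=None,th=TH,ztop=36):
    x=inv(FX,p)[0]; z=p[2]*1000
    C=np.array([x-25*np.sin(th),z-25*np.cos(th)]); cor=C+8*np.array([np.cos(th),-np.sin(th)])
    return cor[0]+(ztop-cor[1])*np.tan(th),cor[1]
def ff(t,f0):
    f=t.current_wrist_force()-f0; c,s=np.cos(FX[2]),np.sin(FX[2]); return np.round([c*f[0]+s*f[1],-s*f[0]+c*f[1],f[2]],1)
E
python3 - <<'E'
from h import *; from plant import r, inverse_kinematics, vision, models, telemetry as t
q=qt(); M=R.from_quat([*q[1:],q[0]]).as_matrix(); print(np.round((R.from_euler('z',-FX[2])*R.from_matrix(M)).as_matrix(),2), np.linalg.det(M))
print(tcpt(-180,1,70),inverse_kinematics(tcpt(-180,1,70),q),inverse_kinematics(tcpt(-70,1,29),q),inverse_kinematics(tcpt(-176,1,29),q))
E
```

```text
Traceback (most recent call last):
  File "h.py", line 38, in qt
    R0=R.from_euler('z',FX[2])*R.from_matrix(np.array([[0,np.cos(th),-np.sin(th)],[-1,0,0],[0,-np.sin(th),-np.cos(th)]]).T.T)
                               ~~~~~~~~~~~~~^^^^^^^^^^^^^^^^^^^^^^^^^^^^^^^^^^^^^^^^^^^^^^^^^^^^^^^^^^^^^^^^^^^^^^^^^^^^^^^^^
  File "scipy/spatial/transform/_rotation.pyx", line 1143, in scipy.spatial.transform._rotation.Rotation.from_matrix
ValueError: Non-positive determinant (left-handed or null coordinate frame) in rotation matrix 0: [[ 0.          0.92106099 -0.38941834]
 [-1.          0.          0.        ]
 [ 0.         -0.38941834 -0.92106099]].
```

```bash
sed -i 's/np.array(\[\[0,np.cos(th),-np.sin(th)\],\[-1,0,0\],\[0,-np.sin(th),-np.cos(th)\]\]).T.T/np.array([[0,-np.cos(th),-np.sin(th)],[-1,0,0],[0,np.sin(th),-np.cos(th)]])/; s/^# matrix.*$//' h.py
python3 - <<'E'
from h import *; from plant import r, inverse_kinematics, vision, models, telemetry as t
q=qt(); M=R.from_quat([*q[1:],q[0]]); print(np.round((R.from_euler('z',-FX[2])*M).as_matrix(),2))
js=[inverse_kinematics(tcpt(x,1,z),q) for x,z in((-180,70),(-70,29),(-176,29))]; print([None if j is None else np.round(j,2) for j in js])
if all(j is not None for j in js):
    r.move_l(tcp(-140,1,75),vel=.2)
    r.move_to(tcpt(-180,1,70),q); f0=t.current_wrist_force()
    print(r.move_l(tcpt(-180,1,29),vel=.08,guard=8),ff(t,f0),xr_of(t.current_ee_pos()))
    for x in(-172,-166,-160,-155):
        g=r.move_l(tcpt(x,1,29),vel=.03,guard=25); print(g,x,np.round(xr_of(t.current_ee_pos()),1),ff(t,f0))
        if g: break
    np.save("f0.npy",f0); print(t.current_t())
    im=vision.snapshot("side")
    for n in("hole_left","hole_right"): print("   ",n,[np.round(inv(FX,d["at"]),1) for d in models.mark_of(n,"side") if abs(d["at"][1]-.08)<.1])
    overlay(im,vision.get_calibration("side"),FX,np.array([*tcp(-86,1,0)[:2],FX[2]]),(240,180,400,320),"pics/p1_side.png",5)
E
```

```text
[[-0.   -0.92 -0.39]
 [-1.    0.    0.  ]
 [ 0.    0.39 -0.92]]
[array([ 0.05,  0.52,  1.54, -0.08,  1.48,  1.38]), array([ 0.08,  0.68,  1.33, -0.07,  1.52,  1.4 ]), array([ 0.05,  0.55,  1.61, -0.08,  1.38,  1.39])]
False [ 0.  -0.7  0.2] (np.float64(-179.9318159915853), np.float64(29.400261130126527))
False -172 [-171.6   29. ] [-0.2 -0.2  0.6]
False -166 [-165.7   28.9] [0.8 0.4 0.2]
False -160 [-160.6   29.1] [-3.7 -1.8  0.4]
False -155 [-154.9   29. ] [-2.5 -1.5  1.8]
15.125
    hole_left [array([-85.2,  44. ])]
    hole_right [array([-82. , -37.4])]
```

View pics/p1_side.png

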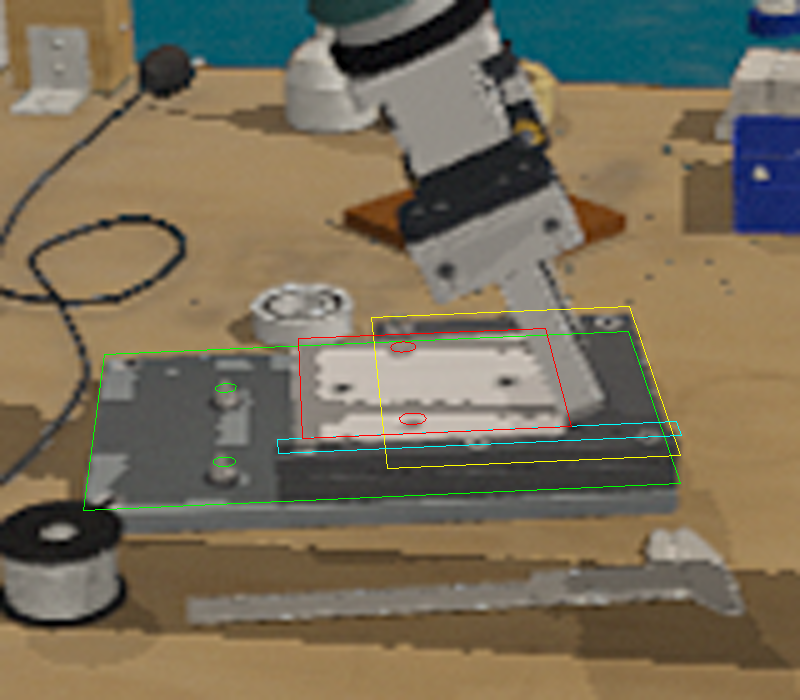

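The tilted push works with about 3 N. The plate is flat and now at x ≈ -85. I'll keep going over the step in increments.

```bash
python3 - <<'E'
from h import *; from plant import r, vision, models, telemetry as t
f0=np.load("f0.npy")
for x,z in((-145,29),(-137,28.8),(-130,28.5),(-124,28.3),(-118,28.2),(-112,28.1),(-106,28)):
    g=r.move_l(tcpt(x,1,z),vel=.03,guard=18); print(g,x,np.round(xr_of(t.current_ee_pos()),1),ff(t,f0))
    if g: break
print(t.current_t())
im=vision.snapshot("side")
for n in("hole_left","hole_right"): print("   ",n,[np.round(inv(FX,d["at"]),1) for d in models.mark_of(n,"side") if abs(d["at"][1]-.08)<.1])
overlay(im,vision.get_calibration("side"),FX,np.array([*tcp(x+70,1,0)[:2],FX[2]]),(240,180,400,320),"pics/p2_side.png",5)
E
```

```text
False -145 [-144.4   29. ] [-2.5 -2.1  2.3]
False -137 [-137.1   29. ] [-4.5 -2.   2.9]
False -130 [-130.9   28.9] [-5.7 -2.2  4.5]
False -124 [-125.4   28.9] [-6.  -1.6  6. ]
False -118 [-119.6   28.9] [-5.8 -2.4  5.2]
False -112 [-113.8   28.9] [-6.7 -3.1  6.1]
False -106 [-108.    28.8] [-7.6 -1.8  6.7]
17.9583
    hole_left [array([-41.4,  40.7]), array([-35.5,   4.8])]
    hole_right [array([-35. , -38.9])]
```

View pics/p2_side.png

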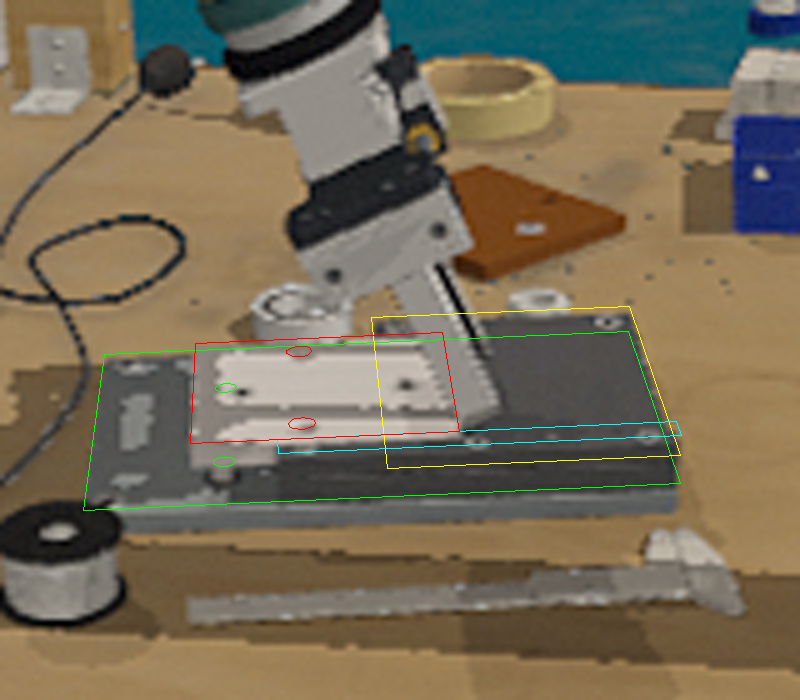

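```bash
python3 - <<'E'
from h import *; from plant import r, vision, models, telemetry as t
f0=np.load("f0.npy")
for x,z in((-98,28.2),(-90,28.4),(-84,28.6),(-80,28.8),(-77,29),(-74,29)):
    g=r.move_l(tcpt(x,1,z),vel=.03,guard=18); print(g,x,np.round(xr_of(t.current_ee_pos()),1),ff(t,f0))
    if g: break
print(t.current_t())
im=vision.snapshot("side")
for n in("hole_left","hole_right"): print("   ",n,[np.round(inv(FX,d["at"]),1) for d in models.mark_of(n,"side") if abs(d["at"][1]-.08)<.1])
overlay(im,vision.get_calibration("side"),FX,np.array([*tcp(x+70,1,0)[:2],FX[2]]),(240,180,400,320),"pics/p3_side.png",5)
E
```

```text
False -98 [-100.    29.2] [-7.  -2.7  7.5]
False -90 [-91.4  29.2] [-5.1 -3.7  5.7]
False -84 [-84.8  29.1] [-5.1 -2.2  4.1]
False -80 [-80.3  29. ] [-5.3 -2.6  3.6]
False -77 [-76.8  29. ] [-4.2 -3.5  1.7]
False -74 [-72.   28.5] [-0.7  0.6 -0.6]
20.075
    hole_left [array([-1.8, 41.8])]
    hole_right [array([  5.3, -39.2])]
```

View pics/p3_side.png

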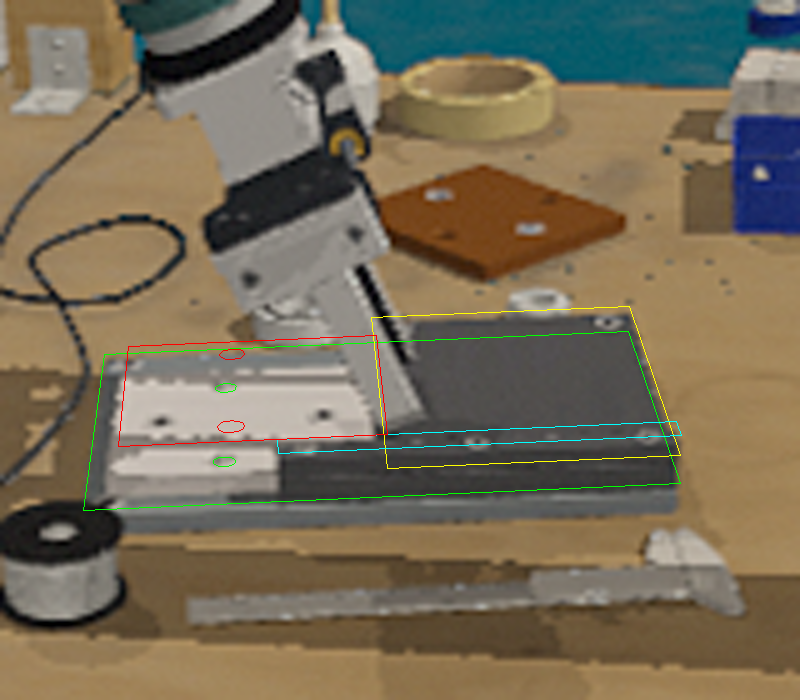

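The push force has vanished, so the plate seems to have dropped. I'll back off and look.

```bash
python3 - <<'E'
from h import *; from plant import r, vision, models, telemetry as t
f0=np.load("f0.npy")
r.move_l(tcpt(-95,1,32),vel=.08); r.move_l(tcpt(-150,1,110),vel=.2)
r.move_to(tcp(-200,-190,180),quat(-np.pi/2))
print(t.current_t())
ims=[]
for c,b,s in(("top",(260,170,425,355),3),("side",(240,220,400,320),5)):
    im=vision.snapshot(c)
    for n in("hole_left","hole_right","pin_left","pin_right"): print(c,n,[(round(d["score"],2),np.round(inv(FX,d["at"]),1),round(d["at"][2],3)) for d in models.mark_of(n,c) if abs(d["at"][1]-.08)<.12])
    overlay(im,vision.get_calibration(c),FX,FX,b,f"pics/q_{c}.png",s,zp=12)
E
```

```text
22.0583
top hole_left [(0.64, array([ 0. , 41.4]), 0.013)]
top hole_right [(0.8, array([  1.1, -37.8]), 0.015)]
top pin_left [(0.98, array([-2.2, 40. ]), 0.022)]
top pin_right [(0.8, array([  0.1, -38.7]), 0.021)]
side hole_left [(0.7, array([-1.2, 42.4]), 0.015)]
side hole_right [(0.64, array([  2.8, -41.4]), 0.011)]
side pin_left [(0.89, array([ 1. , 38.7]), 0.018)]
side pin_right [(0.69, array([  3.8, -38.7]), 0.026)]
```

View pics/q_top.png

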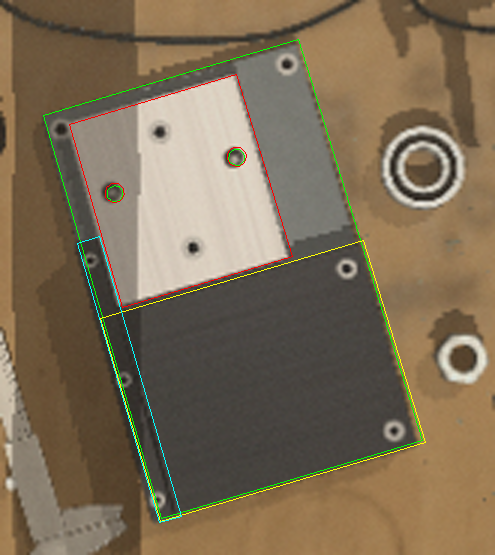

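View pics/q_side.png

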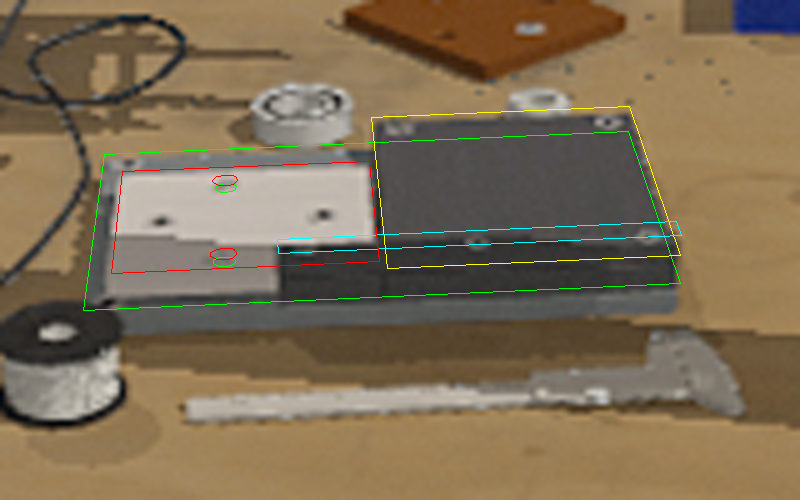

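Both pins show in the holes and the outline matches the seated pose. I'll check the height and seating with a light press at the front and rear (top should be at z = 22 mm).

```bash
python3 - <<'E'
from h import *; from plant import r, vision, models, telemetry as t
q=quat(-np.pi/2)
r.move_to(tcp(-40,1,70),q)
for x in(-45,22):
    r.move_l(tcp(x,1,50),vel=.15); f0=t.current_wrist_force()
    g=r.move_l(tcp(x,1,32),vel=.08,guard=8)
    g=r.move_l(tcp(x,1,18),vel=.025,guard=12); print(x,g,t.current_ee_pos()[2]*1000-25,ff(t,f0))
    r.move_l(tcp(x,1,55),vel=.15)
r.move_l(tcp(22,1,110),vel=.25)
r.move_to(tcp(-200,-190,180),q); r.hold(.3)
print(t.current_t())
for c,b,s in(("top",(220,120,440,370),2),("side",(240,220,400,320),5)):
    im=vision.snapshot(c)
    overlay(im,vision.get_calibration(c),FX,FX,b,f"pics/z_{c}.png",s,zp=12)
    if c=="top": 
        cv2.imwrite("pics/z_raw.png",cv2.resize(im[170:300,265:375,::-1],None,fx=5,fy=4.5,interpolation=cv2.INTER_CUBIC))
        a=cv2.imread("pics/top0.png")
        for n,(x0,y0,x1,y1) in dict(bearing=(380,205,420,245),nut=(402,278,428,302),reel=(225,193,266,233),cal=(238,238,300,364)).items():
            T0=a[y0:y1,x0:x1]; res=cv2.matchTemplate(im[y0-8:y1+8,x0-8:x1+8,::-1].copy(),T0,cv2.TM_CCOEFF_NORMED); _,m,_,l=cv2.minMaxLoc(res); print(n,round(m,2),l[0]-8,l[1]-8)
E
```

```text
-45 True 22.268246118958224 [ 0.4 -0.5  4.8]
22 True 22.311876606998197 [ 0.6 -0.1  4. ]
28.725
bearing 0.82 0 0
nut 0.95 0 0
reel 0.97 0 0
cal 0.71 0 0
```

View pics/z_raw.png

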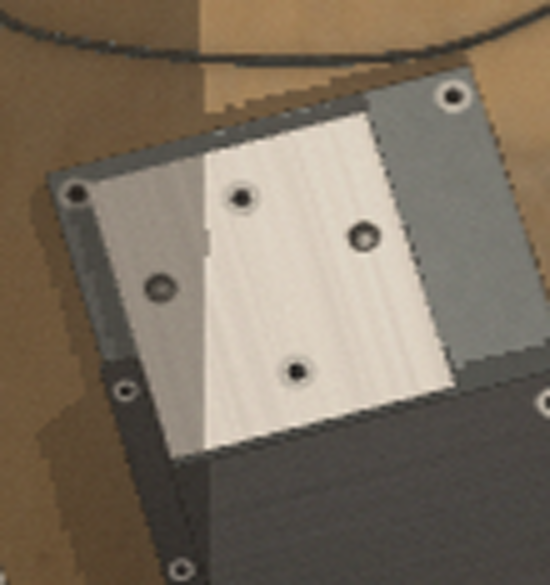

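View pics/z_top.png

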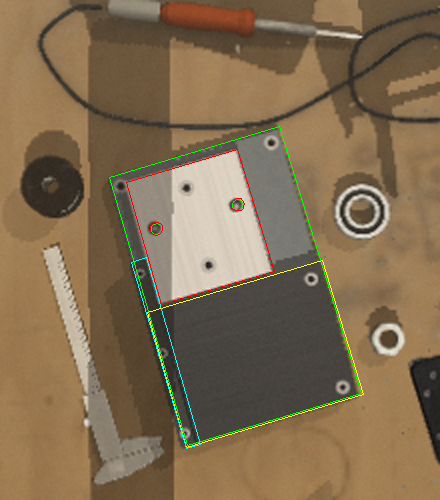

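The plate is seated: its top measures 22.3 mm at both front and rear (22 expected), and the crop shows the pins in the holes at (160,288) and (364,236). The bystanders show no shift and the arm is clear.

```bash
python3 - <<'E'
from plant import r
r.sign_off()
E
```

```text
the job is handed in; nothing more can be done
```

The aluminium plate now lies flat on the fixture base with both pins showing through its holes. I handed the job in at about 29 s, with the arm moved clear.

- **Method:** I nudged the plate sideways with the two open fingertips until the fence squared it. Dragging it by pressing on its top failed because the fingers slipped (about 22 N sideways and 30 N down). I then pushed its rear edge with the gripper tilted 0.4 rad, using 8 N or less, until the holes dropped over the pins. A light press front and rear finished it.
- **Seating checks:** The top of the plate measured 22.3 mm at both front and rear, against the expected 22 mm. In the top camera the plate's outline and holes match the seated pose.
- **Bystander checks:** None of the four showed any shift in the top picture compared with the start. The match scores for the caliper (0.71) and bearing (0.82) were lower than for the nut (0.95) and reel (0.97), probably because shadows moved across them.
- **Disagreement:** The side camera's overlay sat a few millimetres off the real edges, for the fixture as well as the plate. I took this as calibration error and relied on the top view and the touch heights.

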